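# Press the guide bushing into the drilling jig

## Robot

A 6-joint arm with a two-finger parallel gripper is mounted at the origin on the work surface. World frame = base frame: x ahead of the robot, y to its left, z up, the work surface at z = 0. Lengths are in m, angles in degrees, forces in N, time in s.
With the tool pointing down it reaches from about 0.3 to 0.75 m from the base axis. Payload 8.5 kg.
Tool frame: the origin (TCP) lies at the very end of the fingers, on their centre line; the grasp point (between the pads) lies 19 mm behind it (env.grip_depth is the z of the grasp point in the tool frame, in m); z points along the fingers, y is the direction in which the jaws open and shut (so a half turn about z gives the same grasp; the last joint's range is limited). The gripper opens to 85 mm and grips with 20 to 120 N. Pads are 22 mm wide; open, the fingers measure 114 mm over their backs; the gripper's body (76 mm by 85 mm) begins 54 mm behind the grasp point. The pads swing forward as they close: fully open they stand 13 mm farther back than shut.
Start: joints at [51.263, 21.807, 74.336, -0, 83.858, -12.336], TCP at [0.245, 0.493, 0.231] pointing down, gripper open.
Joint ranges: [-178.18, 178.18], [-50.72, 133.34], [12.68, 142.11], [-81.47, 261.47], [9.98, 163.14], [-165.26, 165.26]. Speed limits (degrees/s): [136.94, 136.94, 180, 180, 180, 180].

## Interface

Orientations are given as a 3x3 rotation matrix whose columns are the frame's x, y, z axes.
In Python, from rig import env gives the robot as it stands.
- The arm moves only by the tool apply_moves, never from a script. Its argument "plan" is a list of rows, each an object of numbers: "tx", "ty", "tz": the shift along the world's x, y, z in mm; "rx", "ry", "rz": the turn, a rotation vector about the world's x, y, z in rad; "jaw": the opening, from -1 (shut) to 1 (fully open). A call has 1 to 12 rows; each row is the pose to reach, as a shift and turn from the pose measured when the call began; what a row does not reach only later rows make up. A row lasts 1/10 s, in which the tool goes at most 50 mm and 8.59 degrees, less where a joint would pass 70% of its speed; a pose out of reach is approached as far as the arm can. A call with a gripper value outside its range is refused whole. The fingers move at their own pace and stop on an object; "grip_force" is the grip in N (left out, the last holds). Time passes only in rows, so rows that repeat a pose let the fingers close. It gives the time, the measured TCP pose, the force and the opening at its end, in the units of the state.
- env.observe(): the state, without advancing time (a new reading comes with each control period).
- env.get_image(name): name is "scene" or "top" or "wrist"; returns a dict with "image" (400x640x3 uint8, red, green, blue), "intrinsics" (3x3 intrinsics, pixels), "world_from_camera" (4x4, takes a point from camera to world coordinates). Camera axes: x right, y up, looking along -z (the intrinsics and any distortion apply to the point x, -y, -z); pixel columns grow to the right and rows downward; lengths in m; the calibration is good to about 2 mm. The wrist camera is an equidistant fisheye: a pixel r from the principal point sees the ray r / f radians off the axis. A picture is of the moment at which its call begins. There is no depth.
- env.close_job(): hands the job in, once; it reports no verdict.
The state is a dict: "time_s": time; "q": joint angles; "qvel": joint speeds; "joint_efforts": joint torques, N m; "position": TCP position; "tool_rot": TCP orientation; "ft_force": force on the tool from outside, world axes, zero at the start; "wrist_torque": the same for the moment, N m; "grip_width": finger opening in m.
Only numpy, scipy, OpenCV 4.12 (cv2) and the standard library are available. Lean on these libraries where they do the work, as an engineer would, in place of code of your own. Each camera call takes 0.05 s, during which the arm holds its last target.

## Task

Get the drilling jig ready: draw its sprung shutter slide right out to its stop so that the bore is uncovered, then take from the rack the bushing that fits the bore (the middle-sized of the three) and press it in until its shoulder sits flush on the face of the jig, and let go of it. The shutter must stay fully out. Leave the other two bushings upright in the rack and do not disturb the glue bottle, the jar or the roll of tape.

Things in the scene. Friction and masses are not known exactly. Their poses are not given: they have to be found in the camera images.
- bore (a point): mouth of the round bore in the drilling jig, on its axis, level with the top face, in the middle of the block. 29 mm in diameter with a 1 mm chamfer, blind, 34 mm deep. Four sprung steel ribs stand 2 mm into it from 7 mm down, so a bushing does not drop in: it stops about 10 mm proud; push down with 5 to 20 N until the shoulder meets the face. z up; x towards the clamp end; the shutter pulls out along -x
- jig_foot (a point): the drilling jig, an aluminium block 200 mm (x) by 100 mm (y) by 45 mm high, fixed to the bench anywhere and turned either way; this point is the centre of its underside, below the bore; axes as for the bore
- fence (a point): steel fence on the jig's +y side along its whole length, 12 mm thick, standing 35 mm above the jig's top face; this point is the middle of its top edge, on the inner face, 36 mm from the bore axis
- clamp (a point): steel clamp at the jig's +x end: this point is the centre of the top of its post (26 mm by 30 mm, 110 mm above the bench, 118 mm from the bore axis). An arm (top 86 mm above the bench) reaches from the post to 80 mm from the bore axis, with a screw and a 22 mm pad under it
- shutter (a joint): how far the shutter slide is drawn out, in m: 0 shut (over the bore), 0.055 at its stop; it starts nearly shut. A weak spring pulls it shut but a friction brake is stronger, so it stays where it is left; drawing it out takes 5 to 9 N. It is a steel plate 48 mm wide, 95 mm long, 6 mm thick on the jig's top face; fully out, its edge is 35 mm from the bore axis and its other end overhangs the block by 30 mm
- shutter_knob (a point): the shutter's black upright round knob, 16 mm in diameter, 26 mm tall above the plate, whose top is 6.5 mm above the jig's face; this point is the knob's centre, 19.5 mm above the jig's face. It lies on the bore's -x axis, 62 mm from the bore axis when shut and 117 mm at the stop
- rack_top (a point): wooden bushing rack fixed to the bench, 56 mm (x) by 190 mm (y) by 22 mm high; this point is the centre of its top face. Three round pockets 37 mm in diameter and 10 mm deep in a row along its y axis, 62 mm apart, hold the three bushings upright and loosely, in any order
- bush_m_mid (a point): middle-sized headed bronze bushing, the one that fits; upright, 64 mm tall: round body 28 mm in diameter, 28 mm long (lowest 5 mm tapered to 23 mm), then shoulder flange 40 mm in diameter, 8 mm thick, then round neck 24 mm in diameter, 28 mm tall, to grip by. About 200 g. This point: centre, half-way up, 4 mm above the shoulder's underside; z is its axis. 22 mm above the rack's top at first
- bush_s_mid (a point): small bushing, stays in the rack: same heights and neck, but body 22 mm and shoulder 34 mm in diameter; this point is its centre, half-way up
- bush_l_mid (a point): large bushing, stays in the rack: same heights and neck, but body 34 mm and shoulder 46 mm in diameter; this point is its centre, half-way up
- glue_mid (a point): bystander: white glue bottle with a pointed red nozzle, 54 mm in diameter, 190 mm tall, standing on the bench between jig and rack; this point is its centre, half-way up
- wax_mid (a point): bystander: amber glass jar of wax with steel lid, 50 mm in diameter, 100 mm tall, standing beside the jig on the side away from the fence; this point is its centre, half-way up
- tape_mid (a point): bystander: grey roll of tape lying flat on the bench on the near side of the glue bottle, 100 mm outside diameter, 24 mm high; this point is its centre
Things that resemble listed ones, but are neither listed nor needed, are in the scene too. Leave any blue or green look-alike of the part that bears bush_m_mid alone. What is shaped like the part that bears bush_s_mid but red is not meant.

How it is judged:
By the outcome, as a careful person would: the job done as asked, in the order asked, and still so for the second after the job is handed in, with the robot touching nothing.
It also fails if it takes over 64 s, if anything falls off the work surface, if the arm or the gripper's body presses on something with over 40 N, if the wrist force passes 120 N, or if a joint passes its speed limit or range.

## Working session

There is one attempt and no reset: what is moved stays moved. The work goes in short steps, Python scripts to look and compute and a tool call to move; the robot and the scene stay as the last step left them, time stands still between calls to the robot, and variables do not carry over. Pictures are saved under pics/ and viewed, and the job is handed in when it is done.

Besides the shell and the picture viewer there is one more tool, called after "Request:" as a command line: name --argument value ..., lists and objects as JSON in quotes. apply_moves: Moves the arm, as the interface text tells. Its arguments: {"type":"object","properties":{"plan":{"type":"array","items":{"type":"object","properties":{"tx":{"type":"number"},"ty":{"type":"number"},"tz":{"type":"number"},"rx":{"type":"number"},"ry":{"type":"number"},"rz":{"type":"number"},"jaw":{"type":"number"}}}},"grip_force":{"type":"number"}},"required":["plan"]}

```bash
ls; mkdir -p pics
python3 - <<'E'
from rig import env
import cv2
print(env.observe())
for n in ["scene","top","wrist"]:
    d=env.get_image(n); cv2.imwrite(f"pics/{n}0.png",d["image"][:,:,::-1]); print(n,d["intrinsics"],d["world_from_camera"])
E
```

```text
pics
{'time_s': 0.0, 'q': array([ 5.12651266e+01,  2.18402533e+01,  7.43855122e+01,  1.65861763e-03,
        8.38560683e+01, -1.23374855e+01]), 'qvel': array([ 0.07308859, -0.03208274, -0.01391647, -0.05697805, -0.06023117,
       -0.05810061]), 'joint_efforts': array([ 3.17235690e-04, -4.48456764e+01, -2.31286794e+01, -8.32103956e-05,
        4.57349161e-03,  1.42634329e-05]), 'position': array([0.24435202, 0.49241727, 0.23071421]), 'tool_rot': array([[-8.95730491e-01,  4.44596500e-01, -9.16144413e-04],
       [ 4.44597319e-01,  8.95729883e-01, -1.09611135e-03],
       [ 3.33290655e-04, -1.38913571e-03, -9.99998980e-01]]), 'ft_force': array([0.1327638 , 0.29546723, 0.01451041]), 'wrist_torque': array([0.02566536, 0.01310355, 0.04335701]), 'grip_width': 0.08560535977780237}
scene [[461.28058102   0.         314.98426603]
 [  0.         461.28058102 204.19559947]
 [  0.           0.           1.        ]] [[-0.44182771 -0.52843917  0.72494159  1.25459313]
 [ 0.89696192 -0.27439338  0.34665196  0.33598956]
 [ 0.0157347   0.80340545  0.59522442  0.650664  ]
 [ 0.          0.          0.          1.        ]]
top [[365.09523503   0.         321.31667745]
 [  0.         365.09523503 203.88715237]
 [  0.           0.           1.        ]] [[ 0.02289909  0.99521917 -0.09494436  0.4928351 ]
 [-0.99968818  0.02184847 -0.01209065 -0.02209328]
 [-0.00995846  0.09519162  0.99540915  0.81368058]
 [ 0.          0.          0.          1.        ]]
wrist [[309.70691629   0.         313.61021273]
 [  0.         309.70691629 198.19323265]
 [  0.           0.           1.        ]] [[ 0.44390319 -0.85606013 -0.26478484  0.17702982]
 [ 0.89607318  0.42352575  0.13296166  0.52506739]
 [-0.00167998 -0.2962887   0.95509695  0.37209   ]
 [ 0.          0.          0.          1.        ]]
```

View pics/scene0.png

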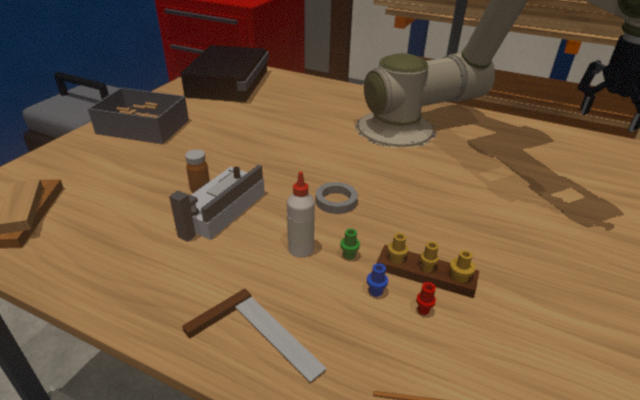

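View pics/top0.png

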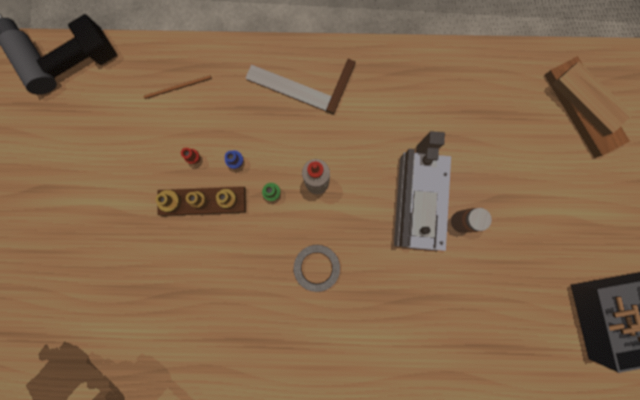

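View pics/wrist0.png

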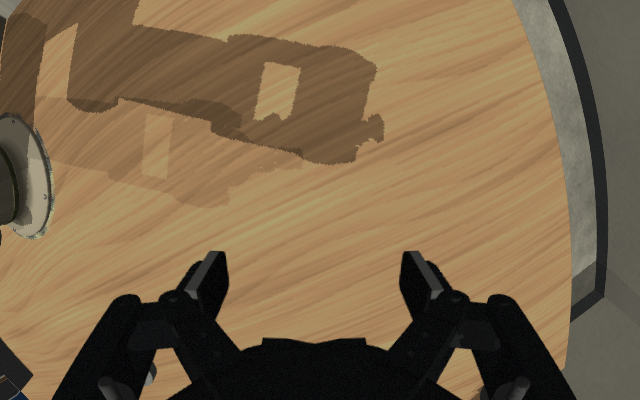

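The top view shows the jig at about (428,200) with its clamp end up (+x world), the knob at (425,230) and the fence on the left. The rack is at (201,201), with its bushings at (167,201), (195,199) and (226,198). I'll zoom in.

Run:
```python
import cv2
a=cv2.imread("pics/top0.png")
b=cv2.imread("pics/scene0.png")
cv2.imwrite("pics/z1.png",cv2.resize(a[120:260,380:500],None,fx=5,fy=4.2857,interpolation=cv2.INTER_CUBIC)[:600])
cv2.imwrite("pics/z2.png",cv2.resize(a[140:225,140:290],None,fx=5,fy=5,interpolation=cv2.INTER_CUBIC))
cv2.imwrite("pics/z3.png",cv2.resize(b[215:325,330:490],None,fx=5,fy=5,interpolation=cv2.INTER_CUBIC))
cv2.imwrite("pics/z4.png",cv2.resize(b[140:250,160:280],None,fx=5,fy=5,interpolation=cv2.INTER_CUBIC))
```

```text
(no output)
```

View pics/z1.png

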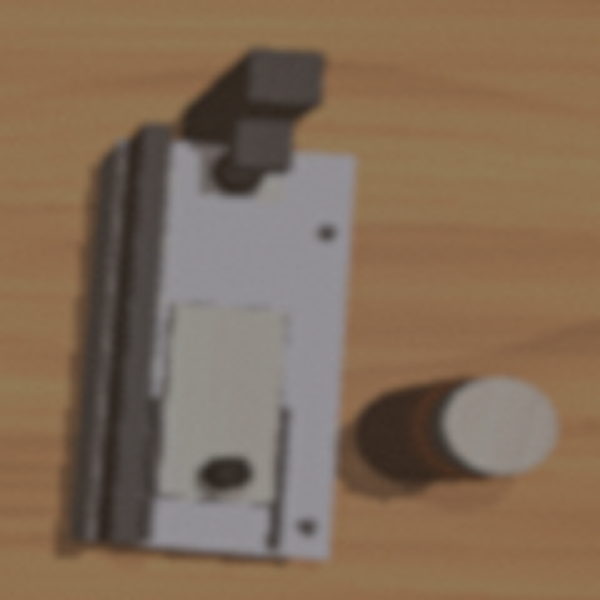

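View pics/z2.png

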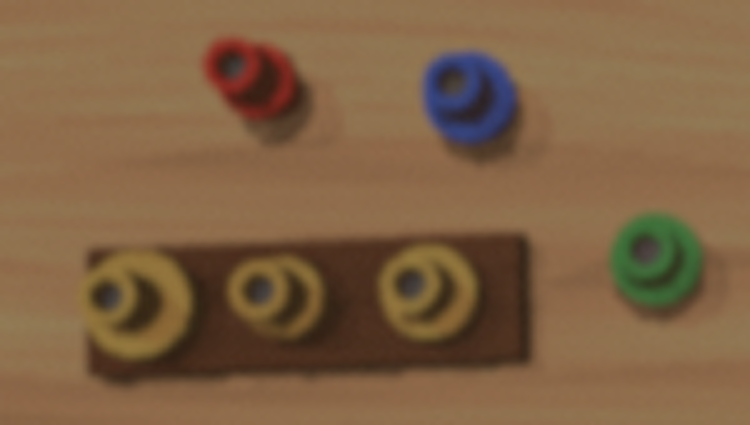

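View pics/z3.png

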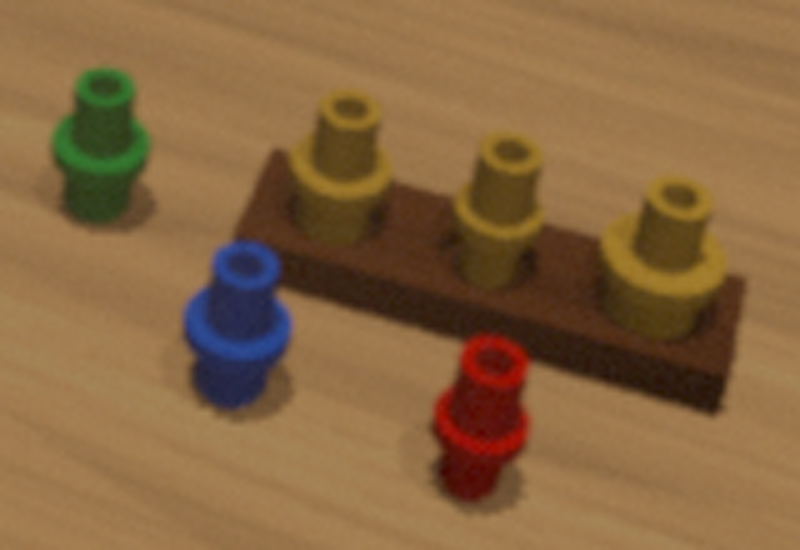

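View pics/z4.png

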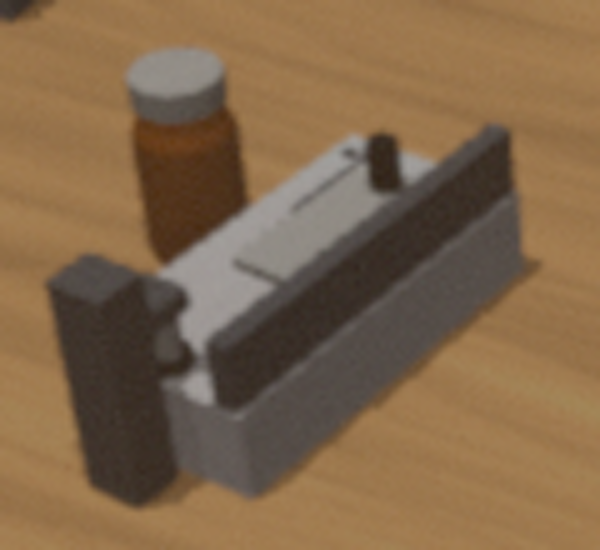

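The medium bushing is the one at the rack's right (-y) end, next to green: flange size sits between the other two. I'll build helpers and fit the jig, rack and obstacles from both views.

```bash
cat > h.py <<'E'
import numpy as np, cv2
from scipy.optimize import least_squares
def proj(d,P):
    P=np.atleast_2d(P); T=np.linalg.inv(d["world_from_camera"]); K=d["intrinsics"]
    c=P@T[:3,:3].T+T[:3,3]; c=c*[1,-1,-1]
    if d.get("fish"):
        r=np.hypot(c[:,0],c[:,1]); th=np.arctan2(r,c[:,2]); s=th/np.maximum(r,1e-9)
        return np.c_[K[0,0]*c[:,0]*s+K[0,2],K[1,1]*c[:,1]*s+K[1,2]]
    return np.c_[K[0,0]*c[:,0]/c[:,2]+K[0,2],K[1,1]*c[:,1]/c[:,2]+K[1,2]]
def unproj(d,uv,z):
    K=d["intrinsics"]; u=(uv[0]-K[0,2])/K[0,0]; v=(uv[1]-K[1,2])/K[1,1]
    if d.get("fish"):
        r=np.hypot(u,v); ray=np.array([u/r*np.sin(r),v/r*np.sin(r),np.cos(r)])
    else: ray=np.array([u,v,1.])
    ray=ray*[1,-1,-1]; W=d["world_from_camera"]; R=W[:3,:3]@ray; o=W[:3,3]
    return o+R*(z-o[2])/R[2]
def cam(n):
    from rig import env
    d=dict(env.get_image(n)); d["fish"]=(n=="wrist"); return d
def pose(p,L):
    c,s=np.cos(p[2]),np.sin(p[2]); L=np.atleast_2d(L)
    return np.c_[p[0]+c*L[:,0]-s*L[:,1],p[1]+s*L[:,0]+c*L[:,1],L[:,2]]
def save(d,name): cv2.imwrite("pics/"+name,d["image"][:,:,::-1])
E
python3 - <<'E'
from h import *
import pickle
t,s=cam("top"),cam("scene"); pickle.dump((t,s),open("ts.pkl","wb"))
z=lambda u,v:(380+u/5,120+v/4.2857)
zs=lambda u,v:(160+u/5,140+v/5)
T=[((100,-50,45),z(355,155)),((-100,-50,45),z(330,557)),((118,0,110),z(285,78)),((100,36,80),z(170,127)),((-100,36,80),z(148,545))]
S=[((-100,36,80),zs(490,127)),((118,0,110),zs(95,280)),((100,50,0),zs(255,495)),((-100,50,45),zs(520,195)),((100,50,45),zs(245,410))]
L1=np.array([a for a,b in T])/1e3;U1=np.array([b for a,b in T]);L2=np.array([a for a,b in S])/1e3;U2=np.array([b for a,b in S])
for use in "t","s","ts":
    f=lambda p:np.r_[(proj(t,pose(p,L1))-U1).ravel()*("t" in use),(proj(s,pose(p,L2))-U2).ravel()*("s" in use)]
    r=least_squares(f,[.5,-.3,0]);print(use,r.x,np.round(r.fun,1))
print("knob top",unproj(t,z(228,468),.0775))
zt=lambda u,v:(140+u/5,140+v/5); q=lambda u,v:(330+u/5,215+v/5)
for n,uv,us in [("L",(112,297),(680,198)),("S",(260,290),(511,153)),("M",(411,285),(350,108))]:
    print(n,unproj(t,zt(*uv),.076),unproj(s,q(*us),.076))
print("green",unproj(t,zt(650,250),.064),"blue",unproj(t,zt(455,83),.064))
print("glue",unproj(t,(315,169),.19),"jar",unproj(t,z(500,427),.1),"tape",unproj(t,(317,268),.024))
print("rack corners",[unproj(t,zt(*u),.022)[:2] for u in [(90,250),(525,236),(528,358),(90,375)]])
E
```

```text
t [ 0.57731327 -0.23121826 -0.05367725] [-0.3  0.   0.6  0.3 -0.1 -0.3  0.4 -0.4 -0.5  0.4 -0.  -0.  -0.  -0.
 -0.   0.  -0.  -0.  -0.   0. ]
s [ 0.57627874 -0.22669522 -0.06568899] [-0.   0.  -0.   0.  -0.   0.  -0.  -0.  -0.   0.   0.4 -1.3  0.2 -1.
 -0.   0.9  0.  -0.8 -0.6  1.5]
ts [ 0.57656329 -0.22954185 -0.05517185] [-1.   0.4 -0.3  0.7 -0.9  0.  -0.4 -0.1 -1.4  0.7 -1.  -1.8 -0.5 -1.1
 -0.6  0.6 -1.3 -1.2 -1.2  1.2]
knob top [ 0.51663324 -0.22354187  0.0775    ]
L [0.56527529 0.31138394 0.076     ] [0.56634269 0.3164757  0.076     ]
S [0.56946846 0.25092601 0.076     ] [0.57038983 0.25447232 0.076     ]
M [0.57286433 0.18925531 0.076     ] [0.57320345 0.1924369  0.076     ]
green [0.59092218 0.09405014 0.064     ] blue [0.65963391 0.17837506 0.064     ]
glue [ 0.61277697 -0.00218738  0.19      ] jar [ 0.53689502 -0.32307438  0.1       ] tape [ 0.43033792 -0.00642957  0.024     ]
rack corners [array([0.5911052 , 0.34683867]), array([0.60141998, 0.15566389]), array([0.54785181, 0.15205672]), array([0.53617556, 0.34322725])]
```

Request:
apply_moves --plan '[{"tx": 330, "ty": -310, "tz": -10, "rz": -1.166, "jaw": 1}, {"tx": 330, "ty": -310, "tz": -10, "rz": -1.166}, {"tx": 330, "ty": -310, "tz": -10, "rz": -1.166}, {"tx": 330, "ty": -310, "tz": -10, "rz": -1.166}, {"tx": 330, "ty": -310, "tz": -10, "rz": -1.166}, {"tx": 330, "ty": -310, "tz": -10, "rz": -1.166}, {"tx": 330, "ty": -310, "tz": -10, "rz": -1.166}, {"tx": 330, "ty": -310, "tz": -10, "rz": -1.166}, {"tx": 330, "ty": -310, "tz": -10, "rz": -1.166}, {"tx": 330, "ty": -310, "tz": -10, "rz": -1.166}, {"tx": 330, "ty": -310, "tz": -10, "rz": -1.166}, {"tx": 330, "ty": -310, "tz": -10, "rz": -1.166}]'

```text
validation failed for argument at $.pl...
```

Run:
```python
from h import *
import pickle
from rig import env
o=env.observe();print(o["position"],o["tool_rot"],o["q"])
d=cam("wrist");save(d,"w1.png");pickle.dump(d,open("w1.pkl","wb"))
```

```text
[0.24448873 0.49253555 0.23104914] [[-8.95707650e-01  4.44643308e-01 -3.67893773e-04]
 [ 4.44643447e-01  8.95707513e-01 -5.06569689e-04]
 [ 1.04282394e-04 -6.17319901e-04 -9.99999804e-01]] [ 5.12632605e+01  2.18233038e+01  7.43556137e+01 -1.72963531e-03
  8.38569122e+01 -1.23360267e+01]
```

View pics/w1.png

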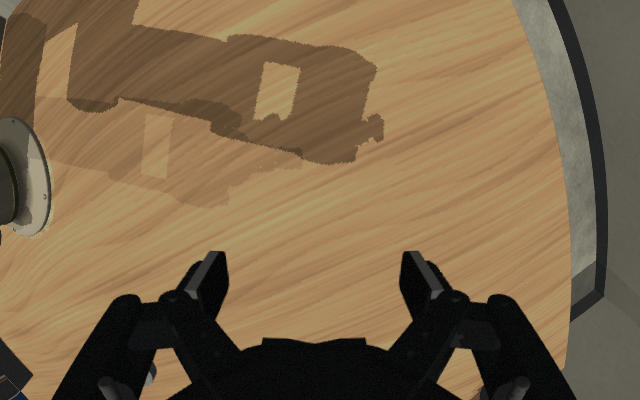

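The move was refused as invalid, so the arm hasn't moved. I'll resend it with every field in each row, starting with one row to check the format.

Request:
apply_moves --plan '[{"tx": 30, "ty": -28, "tz": 0, "rx": 0, "ry": 0, "rz": -0.1, "jaw": 1}]' --grip_force 40

```text
time_s: 0.4
position: [0.2727, 0.466, 0.231]
tool_rot: [[-0.849, 0.529, -0.001], [0.529, 0.849, 0.0], [0.001, -0.0, -1.0]]
ft_force: [0.9, -0.5, -0.1]
grip_width: 0.0855
```

Request:
apply_moves --plan '[{"tx": 300, "ty": -285, "tz": -10, "rx": 0, "ry": 0, "rz": -1.066, "jaw": 1}, {"tx": 300, "ty": -285, "tz": -10, "rx": 0, "ry": 0, "rz": -1.066, "jaw": 1}, {"tx": 300, "ty": -285, "tz": -10, "rx": 0, "ry": 0, "rz": -1.066, "jaw": 1}, {"tx": 300, "ty": -285, "tz": -10, "rx": 0, "ry": 0, "rz": -1.066, "jaw": 1}, {"tx": 300, "ty": -285, "tz": -10, "rx": 0, "ry": 0, "rz": -1.066, "jaw": 1}, {"tx": 300, "ty": -285, "tz": -10, "rx": 0, "ry": 0, "rz": -1.066, "jaw": 1}, {"tx": 300, "ty": -285, "tz": -10, "rx": 0, "ry": 0, "rz": -1.066, "jaw": 1}, {"tx": 300, "ty": -285, "tz": -10, "rx": 0, "ry": 0, "rz": -1.066, "jaw": 1}, {"tx": 300, "ty": -285, "tz": -10, "rx": 0, "ry": 0, "rz": -1.066, "jaw": 1}, {"tx": 300, "ty": -285, "tz": -10, "rx": 0, "ry": 0, "rz": -1.066, "jaw": 1}, {"tx": 300, "ty": -285, "tz": -10, "rx": 0, "ry": 0, "rz": -1.066, "jaw": 1}, {"tx": 300, "ty": -285, "tz": -10, "rx": 0, "ry": 0, "rz": -1.066, "jaw": 1}]'

```text
time_s: 1.6
position: [0.5716, 0.1823, 0.2213]
tool_rot: [[0.051, 0.999, -0.0], [0.999, -0.051, 0.001], [0.001, -0.0, -1.0]]
ft_force: [0.0, 0.7, -0.1]
grip_width: 0.0855
```

Run:
```python
from h import *
import pickle
from rig import env
o=env.observe();print(o["position"],o["tool_rot"],o["q"])
d=cam("wrist");save(d,"w2.png");pickle.dump(d,open("w2.pkl","wb"))
```

```text
[0.57163472 0.18233947 0.22130568] [[ 5.05466575e-02  9.98721696e-01 -9.34676272e-05]
 [ 9.98720837e-01 -5.05464904e-02  1.32012657e-03]
 [ 1.31371459e-03 -1.60076052e-04 -9.99999124e-01]] [6.36524374e+00 2.72714079e+01 6.69751946e+01 7.59740262e-02
 8.57503379e+01 9.25695717e+00]
```

View pics/w2.png

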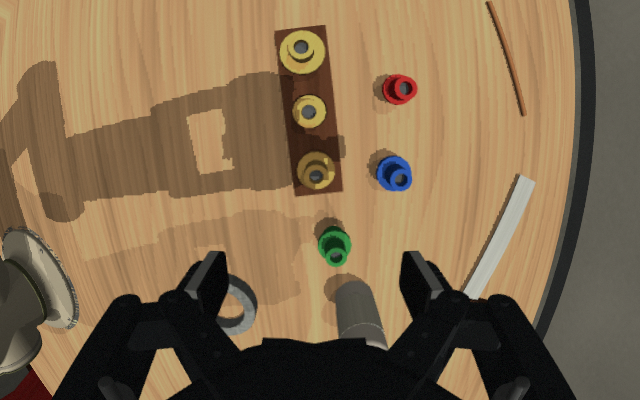

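The wrist view confirms it: L (302,46), S (309,111), M (316,172), with green at (335,246) and blue at (395,175). Next is a look at the jig, going over high.

Request:
apply_moves --plan '[{"tx": -10, "ty": -10, "tz": 30, "rx": 0, "ry": 0, "rz": 0, "jaw": 1}, {"tx": -30, "ty": -470, "tz": 35, "rx": 0, "ry": 0, "rz": 0, "jaw": 1}, {"tx": -30, "ty": -470, "tz": 35, "rx": 0, "ry": 0, "rz": 0, "jaw": 1}, {"tx": -30, "ty": -470, "tz": 35, "rx": 0, "ry": 0, "rz": 0, "jaw": 1}, {"tx": -30, "ty": -470, "tz": 35, "rx": 0, "ry": 0, "rz": 0, "jaw": 1}, {"tx": -30, "ty": -470, "tz": 35, "rx": 0, "ry": 0, "rz": 0, "jaw": 1}, {"tx": -30, "ty": -470, "tz": 35, "rx": 0, "ry": 0, "rz": 0, "jaw": 1}, {"tx": -30, "ty": -470, "tz": 35, "rx": 0, "ry": 0, "rz": 0, "jaw": 1}, {"tx": -30, "ty": -470, "tz": 35, "rx": 0, "ry": 0, "rz": 0, "jaw": 1}, {"tx": -30, "ty": -470, "tz": 35, "rx": 0, "ry": 0, "rz": 0, "jaw": 1}, {"tx": -30, "ty": -470, "tz": 35, "rx": 0, "ry": 0, "rz": 0, "jaw": 1}, {"tx": -30, "ty": -470, "tz": 35, "rx": 0, "ry": 0, "rz": 0, "jaw": 1}]'

```text
time_s: 2.85
position: [0.5415, -0.2881, 0.2561]
tool_rot: [[0.052, 0.999, -0.0], [0.999, -0.052, 0.002], [0.002, -0.0, -1.0]]
ft_force: [-0.7, 0.1, -0.3]
grip_width: 0.0858
```

Run:
```python
from h import *
import pickle
from rig import env
o=env.observe();print(o["position"],o["tool_rot"],o["q"])
d=cam("wrist");save(d,"w3.png");pickle.dump(d,open("w3.pkl","wb"))
```

```text
[ 0.54154353 -0.28814285  0.25607155] [[ 5.16607883e-02  9.98664675e-01 -1.74494513e-04]
 [ 9.98663462e-01 -5.16604500e-02  1.57706571e-03]
 [ 1.56594535e-03 -2.55733752e-04 -9.99998741e-01]] [-3.90867421e+01  2.75743861e+01  6.07373040e+01  6.38624528e-02
  9.17530402e+01 -3.61235690e+01]
```

View pics/w3.png

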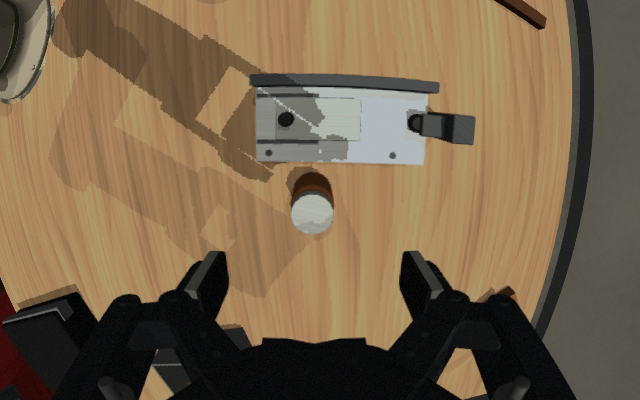

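Run:
```python
import cv2
a=cv2.imread("pics/w3.png")
cv2.imwrite("pics/z5.png",cv2.resize(a[65:175,240:400],None,fx=5,fy=5,interpolation=cv2.INTER_CUBIC))
cv2.imwrite("pics/z6.png",cv2.resize(a[65:175,340:490],None,fx=5,fy=5,interpolation=cv2.INTER_CUBIC))
```

```text
(no output)
```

View pics/z5.png

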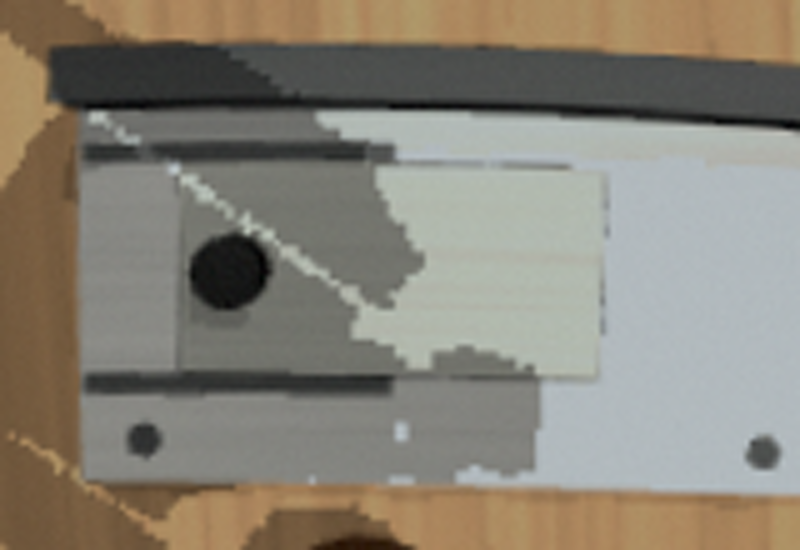

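View pics/z6.png

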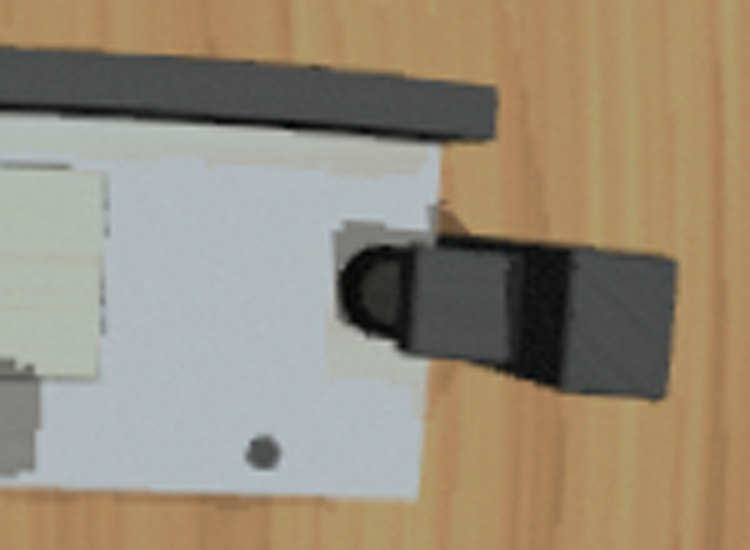

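Run:
```python
from h import *
import pickle
d=pickle.load(open("w3.pkl","rb"))
a=lambda u,v:(240+u/5,65+v/5); b=lambda u,v:(340+u/5,65+v/5)
C=[((-100,-50,45),a(85,483)),((-100,36,80),a(55,102)),((100,36,80),b(495,138)),((100,-50,45),b(417,500)),((131,15,110),b(677,260)),((131,-15,110),b(663,400)),((105,15,110),b(570,250)),((105,-15,110),b(560,390))]
L=np.array([x for x,_ in C])/1e3;U=np.array([y for _,y in C])
f=lambda p:(proj(d,pose(p,L))-U).ravel()
r=least_squares(f,[.57,-.23,-.05]);print(r.x,np.round(r.fun,1))
k=unproj(d,a(230,271),.0775);print("knob",k)
p=r.x;c,s=np.cos(p[2]),np.sin(p[2]);dd=k[:2]-p[:2]
print("knob in jig",dd@[c,s],dd@[-s,c])
for uv in [(605,168),(598,378),(180,372),(183,165)]:
    q=unproj(d,a(*uv),.0515)[:2]-p[:2];print(q@[c,s],q@[-s,c])
w=pickle.load(open("w2.pkl","rb"));print("M",unproj(w,(316,176),.076))
```

```text
[ 0.57812227 -0.2311324  -0.06681169] [-1.3 -0.2 -2.3  0.1  0.5  0.4 -0.1  0.1  1.2 -0.5  1.6  0.6  0.5 -1.
  0.2  0.8]
knob [ 0.51671948 -0.22655576  0.0775    ]
knob in jig -0.06157134669105775 0.00046706247070396747
0.01881865514155722 0.024266489667534735
0.018918554264780132 -0.023209245510492797
-0.07508478959447504 -0.023504595216195294
-0.07443830942019539 0.02311429549593746
M [0.5746891  0.18993391 0.076     ]
```

The wrist fit gives the bore at about (.578,-.231) with yaw about -3.5°, and the knob at (.517,-.226), about 61 mm from the bore. The top view agrees within 3 mm. I'll descend on the knob with the jaws along the jig's x.

Request:
apply_moves --plan '[{"tx": -25, "ty": 50, "tz": 0, "rx": 0, "ry": 0, "rz": -0.01, "jaw": 1}, {"tx": -25, "ty": 62, "tz": -10, "rx": 0, "ry": 0, "rz": -0.01, "jaw": 1}, {"tx": -25, "ty": 62, "tz": -50, "rx": 0, "ry": 0, "rz": -0.01, "jaw": 1}, {"tx": -25, "ty": 62, "tz": -100, "rx": 0, "ry": 0, "rz": -0.01, "jaw": 1}, {"tx": -25, "ty": 62, "tz": -140, "rx": 0, "ry": 0, "rz": -0.01, "jaw": 1}, {"tx": -25, "ty": 62, "tz": -170, "rx": 0, "ry": 0, "rz": -0.01, "jaw": 1}, {"tx": -25, "ty": 62, "tz": -190, "rx": 0, "ry": 0, "rz": -0.01, "jaw": 1}, {"tx": -25, "ty": 62, "tz": -200, "rx": 0, "ry": 0, "rz": -0.01, "jaw": 1}, {"tx": -25, "ty": 62, "tz": -202, "rx": 0, "ry": 0, "rz": -0.01, "jaw": 1}, {"tx": -25, "ty": 62, "tz": -202, "rx": 0, "ry": 0, "rz": -0.01, "jaw": 1}]' --grip_force 40

```text
time_s: 3.9
position: [0.5173, -0.2241, 0.0553]
tool_rot: [[0.059, 0.998, 0.001], [0.998, -0.059, 0.001], [0.001, 0.001, -1.0]]
ft_force: [-0.5, -0.9, 0.4]
grip_width: 0.0854
```

Run:
```python
from h import *
d=cam("wrist");save(d,"w4.png")
```

```text
(no output)
```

View pics/w4.png

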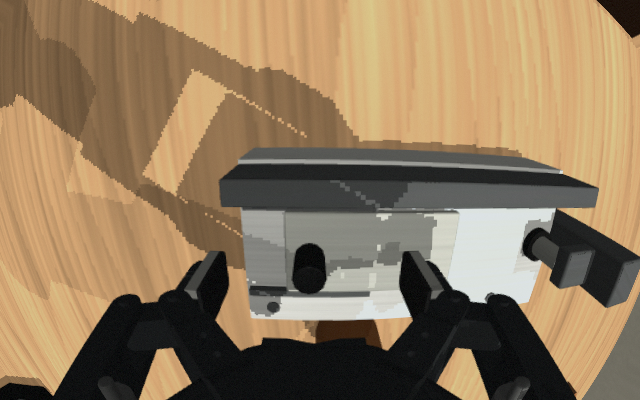

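The knob stands at (309,270) midway between the fingers. Closing on it now.

Request:
apply_moves --plan '[{"tx": 0, "ty": -2, "tz": -1, "rx": 0, "ry": 0, "rz": 0, "jaw": -1}, {"tx": 0, "ty": -2, "tz": -1, "rx": 0, "ry": 0, "rz": 0, "jaw": -1}, {"tx": 0, "ty": -2, "tz": -1, "rx": 0, "ry": 0, "rz": 0, "jaw": -1}, {"tx": 0, "ty": -2, "tz": -1, "rx": 0, "ry": 0, "rz": 0, "jaw": -1}, {"tx": 0, "ty": -2, "tz": -1, "rx": 0, "ry": 0, "rz": 0, "jaw": -1}, {"tx": 0, "ty": -2, "tz": -1, "rx": 0, "ry": 0, "rz": 0, "jaw": -1}]' --grip_force 40

```text
time_s: 4.55
position: [0.5159, -0.2263, 0.0547]
tool_rot: [[0.059, 0.998, -0.002], [0.998, -0.059, 0.001], [0.001, -0.002, -1.0]]
ft_force: [-8.8, -0.6, 5.6]
grip_width: 0.0144
```

Request:
apply_moves --plan '[{"tx": -5, "ty": 0.3, "tz": 0.5, "rx": 0, "ry": 0, "rz": 0, "jaw": -1}, {"tx": -10, "ty": 0.6, "tz": 0.5, "rx": 0, "ry": 0, "rz": 0, "jaw": -1}, {"tx": -16, "ty": 1, "tz": 0.5, "rx": 0, "ry": 0, "rz": 0, "jaw": -1}, {"tx": -22, "ty": 1.3, "tz": 0.5, "rx": 0, "ry": 0, "rz": 0, "jaw": -1}, {"tx": -28, "ty": 1.7, "tz": 0.5, "rx": 0, "ry": 0, "rz": 0, "jaw": -1}, {"tx": -34, "ty": 2, "tz": 0.5, "rx": 0, "ry": 0, "rz": 0, "jaw": -1}, {"tx": -40, "ty": 2.4, "tz": 0.5, "rx": 0, "ry": 0, "rz": 0, "jaw": -1}, {"tx": -46, "ty": 2.8, "tz": 0.5, "rx": 0, "ry": 0, "rz": 0, "jaw": -1}, {"tx": -50, "ty": 3, "tz": 0.5, "rx": 0, "ry": 0, "rz": 0, "jaw": -1}, {"tx": -50, "ty": 3, "tz": 0.5, "rx": 0, "ry": 0, "rz": 0, "jaw": -1}]'

```text
time_s: 5.55
position: [0.4659, -0.2229, 0.0549]
tool_rot: [[0.059, 0.998, -0.001], [0.998, -0.059, 0.002], [0.002, -0.001, -1.0]]
ft_force: [3.6, 1.1, -5.0]
grip_width: 0.0146
```

Request:
apply_moves --plan '[{"tx": -2, "ty": 0.1, "tz": 0, "rx": 0, "ry": 0, "rz": 0, "jaw": -1}, {"tx": -4, "ty": 0.2, "tz": 0, "rx": 0, "ry": 0, "rz": 0, "jaw": -1}, {"tx": -4, "ty": 0.2, "tz": 0, "rx": 0, "ry": 0, "rz": 0, "jaw": -1}]'

```text
time_s: 5.85
position: [0.4626, -0.2227, 0.0549]
tool_rot: [[0.06, 0.998, 0.001], [0.998, -0.06, 0.002], [0.002, 0.001, -1.0]]
ft_force: [5.1, 1.6, -4.6]
grip_width: 0.0143
```

Request:
apply_moves --plan '[{"tx": -1.5, "ty": 0.1, "tz": 0, "rx": 0, "ry": 0, "rz": 0, "jaw": -1}, {"tx": -1.5, "ty": 0.1, "tz": 0, "rx": 0, "ry": 0, "rz": 0, "jaw": -1}]'

```text
time_s: 6.05
position: [0.4618, -0.2227, 0.0549]
tool_rot: [[0.06, 0.998, 0.004], [0.998, -0.06, 0.001], [0.001, 0.004, -1.0]]
ft_force: [7.9, 1.2, -5.4]
grip_width: 0.0146
```

Request:
apply_moves --plan '[{"tx": -2, "ty": 0.1, "tz": 0, "rx": 0, "ry": 0, "rz": 0, "jaw": -1}, {"tx": -2, "ty": 0.1, "tz": 0, "rx": 0, "ry": 0, "rz": 0, "jaw": -1}]'

```text
time_s: 6.25
position: [0.4609, -0.2226, 0.0548]
tool_rot: [[0.06, 0.998, 0.007], [0.998, -0.06, 0.001], [0.001, 0.007, -1.0]]
ft_force: [9.1, 1.6, -6.2]
grip_width: 0.0142
```

Request:
apply_moves --plan '[{"tx": -2, "ty": 0.1, "tz": 0, "rx": 0, "ry": 0, "rz": 0, "jaw": -1}, {"tx": -2, "ty": 0.1, "tz": 0, "rx": 0, "ry": 0, "rz": 0, "jaw": -1}]'

```text
time_s: 6.45
position: [0.4608, -0.2227, 0.0549]
tool_rot: [[0.061, 0.998, 0.012], [0.998, -0.061, -0.0], [0.001, 0.012, -1.0]]
ft_force: [13.9, 2.3, -8.8]
grip_width: 0.0146
```

Force is rising and the position has stalled at x=0.4608 after 55 mm of travel, so the shutter is at its stop. Releasing and lifting.

Request:
apply_moves --plan '[{"tx": 0, "ty": 0, "tz": 0, "rx": 0, "ry": 0, "rz": 0, "jaw": 0}, {"tx": 0, "ty": 0, "tz": 0, "rx": 0, "ry": 0, "rz": 0, "jaw": 0}, {"tx": 0, "ty": 0, "tz": 0, "rx": 0, "ry": 0, "rz": 0, "jaw": 0}, {"tx": 0, "ty": 0, "tz": 0, "rx": 0, "ry": 0.012, "rz": 0, "jaw": 0.5}, {"tx": 0, "ty": 0, "tz": 0, "rx": 0, "ry": 0.012, "rz": 0, "jaw": 0.5}, {"tx": 0, "ty": 0, "tz": 50, "rx": 0, "ry": 0.012, "rz": 0, "jaw": 1}, {"tx": 10, "ty": 0, "tz": 100, "rx": 0, "ry": 0.012, "rz": 0, "jaw": 1}, {"tx": 45, "ty": -20, "tz": 150, "rx": 0, "ry": 0.012, "rz": 0, "jaw": 1}, {"tx": 90, "ty": -40, "tz": 150, "rx": 0, "ry": 0.012, "rz": 0, "jaw": 1}, {"tx": 115, "ty": -60, "tz": 150, "rx": 0, "ry": 0.012, "rz": 0, "jaw": 1}, {"tx": 115, "ty": -60, "tz": 150, "rx": 0, "ry": 0.012, "rz": 0, "jaw": 1}, {"tx": 115, "ty": -60, "tz": 150, "rx": 0, "ry": 0.012, "rz": 0, "jaw": 1}]'

```text
time_s: 7.65
position: [0.5758, -0.2827, 0.2039]
tool_rot: [[0.061, 0.998, -0.002], [0.998, -0.061, 0.001], [0.001, -0.002, -1.0]]
ft_force: [-1.1, 0.2, -0.1]
grip_width: 0.0855
```

Run:
```python
from h import *
import pickle
from rig import env
o=env.observe();print(o["position"],o["tool_rot"],o["ft_force"])
d=cam("wrist");save(d,"w5.png");pickle.dump(d,open("w5.pkl","wb"))
t=cam("top");save(t,"t5.png")
a=d["image"][:,:,::-1]
cv2.imwrite("pics/z7.png",cv2.resize(a[60:260,220:420],None,fx=3,fy=3,interpolation=cv2.INTER_CUBIC))
```

```text
[ 0.57580003 -0.28265798  0.20387449] [[ 6.08470360e-02  9.98145947e-01 -1.51853786e-03]
 [ 9.98146787e-01 -6.08457377e-02  8.87046046e-04]
 [ 7.93004860e-04 -1.56969781e-03 -9.99998454e-01]] [-1.05494682  0.24962801 -0.13259458]
```

View pics/w5.png

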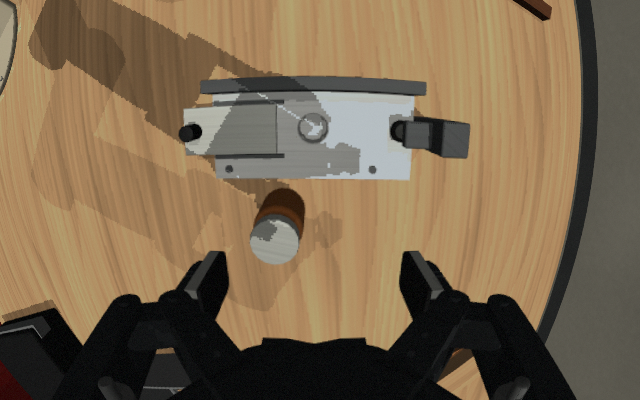

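View pics/z7.png

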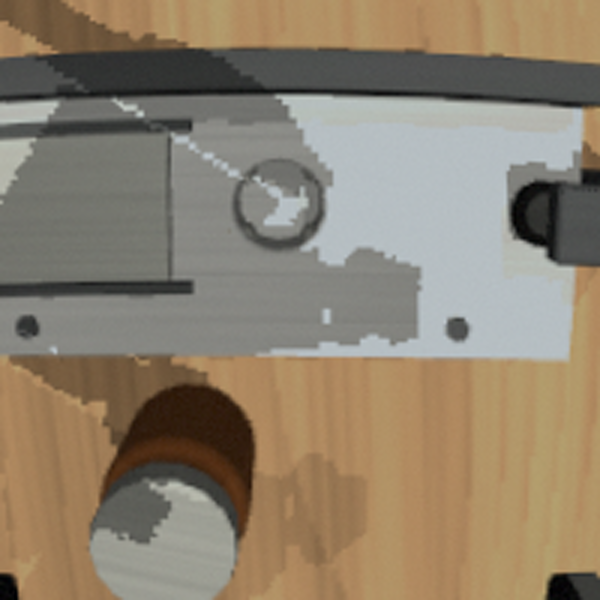

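The shutter is fully out, with its edge well clear of the bore ring at (313,128). Computing positions.

Run:
```python
from h import *
import pickle
d=pickle.load(open("w5.pkl","rb"))
a=d["image"][60:260,220:420,::-1]
z=lambda u,v:(220+u/3,60+v/3)
p=unproj(d,z(279,203),.045);print("bore",p)
for n,uv,h in [("shutter edge mid",(170,210),.0515)]:
    q=unproj(d,z(*uv),h);print(n,q,np.linalg.norm(q[:2]-p[:2]))
k=unproj(d,(190,132),.0775);print("knob",k,np.linalg.norm(k[:2]-p[:2]), np.arctan2(*(p-k)[1::-1]))
```

```text
bore [ 0.57856256 -0.23020847  0.045     ]
shutter edge mid [ 0.5441024  -0.22958751  0.0515    ] 0.0344657547742088
knob [ 0.46723508 -0.22169325  0.0775    ] 0.11165265606249619 -0.07633939871157852
```

Request:
apply_moves --plan '[{"tx": 0, "ty": 5, "tz": 45, "rx": 0, "ry": 0, "rz": 0, "jaw": 1}, {"tx": -4, "ty": 420, "tz": 50, "rx": 0, "ry": 0, "rz": 0, "jaw": 1}, {"tx": -4, "ty": 420, "tz": 50, "rx": 0, "ry": 0, "rz": 0, "jaw": 1}, {"tx": -4, "ty": 420, "tz": 50, "rx": 0, "ry": 0, "rz": 0, "jaw": 1}, {"tx": -4, "ty": 420, "tz": 50, "rx": 0, "ry": 0, "rz": 0, "jaw": 1}, {"tx": -4, "ty": 420, "tz": 50, "rx": 0, "ry": 0, "rz": 0, "jaw": 1}, {"tx": -4, "ty": 420, "tz": 50, "rx": 0, "ry": 0, "rz": 0, "jaw": 1}, {"tx": -4, "ty": 420, "tz": 50, "rx": 0, "ry": 0, "rz": 0, "jaw": 1}, {"tx": -4, "ty": 420, "tz": 50, "rx": 0, "ry": 0, "rz": 0, "jaw": 1}, {"tx": -4, "ty": 420, "tz": 40, "rx": 0, "ry": 0, "rz": 0, "jaw": 1}, {"tx": -4, "ty": 420, "tz": 31, "rx": 0, "ry": 0, "rz": 0, "jaw": 1}, {"tx": -4, "ty": 420, "tz": 31, "rx": 0, "ry": 0, "rz": 0, "jaw": 1}]'

```text
time_s: 8.95
position: [0.5702, 0.1371, 0.2343]
tool_rot: [[0.061, 0.998, -0.004], [0.998, -0.061, -0.0], [-0.0, -0.004, -1.0]]
ft_force: [0.2, 0.4, 0.2]
grip_width: 0.0856
```

Run:
```python
from h import *
import pickle
from rig import env
o=env.observe();print(o["position"],o["tool_rot"],o["ft_force"])
d=cam("wrist");save(d,"w6.png");pickle.dump(d,open("w6.pkl","wb"))
a=d["image"][:,:,::-1]
cv2.imwrite("pics/z8.png",cv2.resize(a[60:260,220:420],None,fx=3,fy=3,interpolation=cv2.INTER_CUBIC))
```

```text
[0.57016047 0.13711733 0.23429064] [[ 6.08591782e-02  9.98138221e-01 -4.03136073e-03]
 [ 9.98146305e-01 -6.08600455e-02 -9.27158149e-05]
 [-3.37891996e-04 -4.01824521e-03 -9.99991870e-01]] [0.23941449 0.44211217 0.21519052]
```

View pics/z8.png

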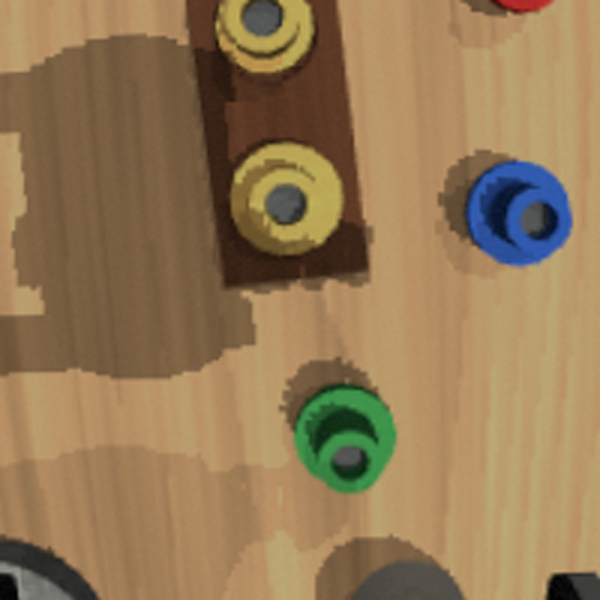

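Run:
```python
from h import *
import pickle
d=pickle.load(open("w6.pkl","rb"))
z=lambda u,v:(220+u/3,60+v/3)
for n,uv,h in [("M",(285,204),.076),("S",(262,15),.076),("blue",(538,216),.064)]:
    print(n,unproj(d,z(*uv),h))
```

```text
M [0.57446897 0.18901878 0.076     ]
S [0.57088669 0.25055975 0.076     ]
blue [0.66073411 0.18064657 0.064     ]
```

Request:
apply_moves --plan '[{"tx": 4.5, "ty": 45, "tz": 0, "rx": 0, "ry": -0.004, "rz": 0, "jaw": 0.4}, {"tx": 4.5, "ty": 52, "tz": -20, "rx": 0, "ry": -0.004, "rz": 0, "jaw": 0.4}, {"tx": 4.5, "ty": 52, "tz": -65, "rx": 0, "ry": -0.004, "rz": 0, "jaw": 0.4}, {"tx": 4.5, "ty": 52, "tz": -110, "rx": 0, "ry": -0.004, "rz": 0, "jaw": 0.4}, {"tx": 4.5, "ty": 52, "tz": -140, "rx": 0, "ry": -0.004, "rz": 0, "jaw": 0.4}, {"tx": 4.5, "ty": 52, "tz": -165, "rx": 0, "ry": -0.004, "rz": 0, "jaw": 0.4}, {"tx": 4.5, "ty": 52, "tz": -178, "rx": 0, "ry": -0.004, "rz": 0, "jaw": 0.4}, {"tx": 4.5, "ty": 52, "tz": -183, "rx": 0, "ry": -0.004, "rz": 0, "jaw": 0.4}, {"tx": 4.5, "ty": 52, "tz": -183, "rx": 0, "ry": -0.004, "rz": 0, "jaw": 0.4}]'

```text
time_s: 9.9
position: [0.5757, 0.1879, 0.0526]
tool_rot: [[0.063, 0.998, 0.002], [0.998, -0.063, 0.0], [0.0, 0.002, -1.0]]
ft_force: [0.2, 0.6, 0.6]
grip_width: 0.0601
```

Run:
```python
from h import *
d=cam("wrist");save(d,"w7.png")
```

View pics/w7.png

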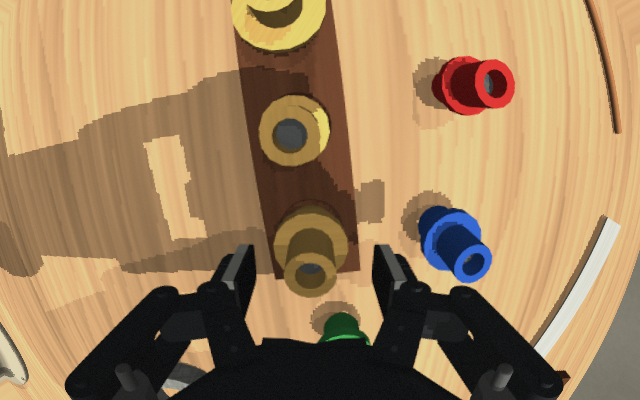

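The neck at (310,276) sits between the pads. Gripping.

Request:
apply_moves --plan '[{"tx": -1, "ty": 1, "tz": -1, "rx": 0, "ry": 0, "rz": 0, "jaw": 0.2}, {"tx": -1, "ty": 1, "tz": -1, "rx": 0, "ry": 0, "rz": 0, "jaw": -1}, {"tx": -1, "ty": 1, "tz": -1, "rx": 0, "ry": 0, "rz": 0, "jaw": -1}, {"tx": -1, "ty": 1, "tz": -1, "rx": 0, "ry": 0, "rz": 0, "jaw": -1}, {"tx": -1, "ty": 1, "tz": -1, "rx": 0, "ry": 0, "rz": 0, "jaw": -1}, {"tx": -1, "ty": 1, "tz": -1, "rx": 0, "ry": 0, "rz": 0, "jaw": -1}, {"tx": -1, "ty": 1, "tz": -1, "rx": 0, "ry": 0, "rz": 0, "jaw": -1}]' --grip_force 70

```text
time_s: 10.65
position: [0.5751, 0.1893, 0.0531]
tool_rot: [[0.062, 0.998, 0.004], [0.998, -0.062, 0.0], [0.001, 0.004, -1.0]]
ft_force: [-1.8, 0.6, 6.8]
grip_width: 0.0219
```

Request:
apply_moves --plan '[{"tx": 0, "ty": 0, "tz": 10, "rx": 0, "ry": -0.004, "rz": 0, "jaw": -1}, {"tx": 0, "ty": 0, "tz": 25, "rx": 0, "ry": -0.004, "rz": 0, "jaw": -1}, {"tx": 0, "ty": 0, "tz": 50, "rx": 0, "ry": -0.004, "rz": 0, "jaw": -1}, {"tx": 0, "ty": 0, "tz": 90, "rx": 0, "ry": -0.004, "rz": 0, "jaw": -1}, {"tx": 0, "ty": 0, "tz": 130, "rx": 0, "ry": -0.004, "rz": 0, "jaw": -1}, {"tx": 0, "ty": 0, "tz": 170, "rx": 0, "ry": -0.004, "rz": 0, "jaw": -1}, {"tx": 0, "ty": 0, "tz": 205, "rx": 0, "ry": -0.004, "rz": 0, "jaw": -1}, {"tx": 0, "ty": 0, "tz": 215, "rx": 0, "ry": -0.004, "rz": 0, "jaw": -1}, {"tx": 0, "ty": 0, "tz": 215, "rx": 0, "ry": -0.004, "rz": 0, "jaw": -1}]'

```text
time_s: 11.55
position: [0.5752, 0.1894, 0.2692]
tool_rot: [[0.062, 0.998, 0.011], [0.998, -0.062, 0.001], [0.001, 0.011, -1.0]]
ft_force: [-0.5, -0.7, -2.2]
grip_width: 0.022
```

Run:
```python
from h import *
import pickle
d=cam("wrist");save(d,"w8.png");pickle.dump(d,open("w8.pkl","wb"))
from rig import env
o=env.observe();print(o["position"],o["ft_force"],o["grip_width"])
```

```text
[0.57475377 0.18930078 0.26723281] [-0.38993296  1.11241789 -2.40635377] 0.021669453373199334
```

View pics/w8.png

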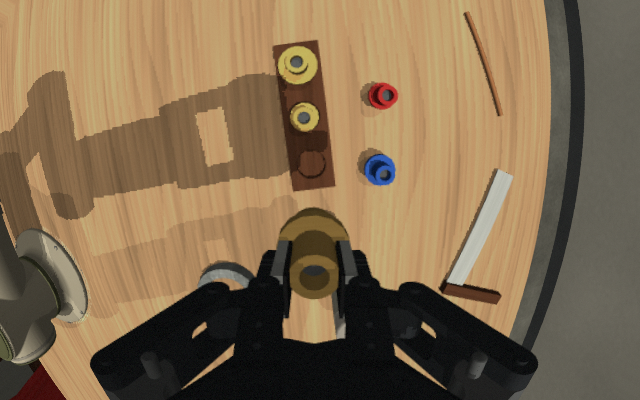

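It's held, and the pocket at (312,163) is empty with L and S undisturbed. Carrying it high over the glue bottle to the bore.

Request:
apply_moves --plan '[{"tx": 4, "ty": -419.5, "tz": 0, "rx": 0, "ry": -0.003, "rz": 0, "jaw": -1}, {"tx": 4, "ty": -419.5, "tz": 0, "rx": 0, "ry": -0.003, "rz": 0, "jaw": -1}, {"tx": 4, "ty": -419.5, "tz": 0, "rx": 0, "ry": -0.003, "rz": 0, "jaw": -1}, {"tx": 4, "ty": -419.5, "tz": 0, "rx": 0, "ry": -0.003, "rz": 0, "jaw": -1}, {"tx": 4, "ty": -419.5, "tz": 0, "rx": 0, "ry": -0.003, "rz": 0, "jaw": -1}, {"tx": 4, "ty": -419.5, "tz": 0, "rx": 0, "ry": -0.003, "rz": 0, "jaw": -1}, {"tx": 4, "ty": -419.5, "tz": 0, "rx": 0, "ry": -0.003, "rz": 0, "jaw": -1}, {"tx": 4, "ty": -419.5, "tz": 0, "rx": 0, "ry": -0.003, "rz": 0, "jaw": -1}, {"tx": 4, "ty": -419.5, "tz": 0, "rx": 0, "ry": -0.003, "rz": 0, "jaw": -1}, {"tx": 4, "ty": -419.5, "tz": 0, "rx": 0, "ry": -0.003, "rz": 0, "jaw": -1}, {"tx": 4, "ty": -419.5, "tz": 0, "rx": 0, "ry": -0.003, "rz": 0, "jaw": -1}]'

```text
time_s: 12.7
position: [0.5785, -0.2295, 0.2656]
tool_rot: [[0.062, 0.998, 0.008], [0.998, -0.062, 0.002], [0.003, 0.008, -1.0]]
ft_force: [0.2, 0.6, -2.2]
grip_width: 0.0215
```

Request:
apply_moves --plan '[{"tx": 0, "ty": 0, "tz": -40, "rx": 0, "ry": 0, "rz": 0, "jaw": -1}, {"tx": 0, "ty": 0, "tz": -80, "rx": 0, "ry": 0, "rz": 0, "jaw": -1}, {"tx": 0, "ty": 0, "tz": -120, "rx": 0, "ry": 0, "rz": 0, "jaw": -1}, {"tx": 0, "ty": 0, "tz": -145, "rx": 0, "ry": 0, "rz": 0, "jaw": -1}, {"tx": 0, "ty": 0, "tz": -155, "rx": 0, "ry": 0, "rz": 0, "jaw": -1}, {"tx": 0, "ty": 0, "tz": -155, "rx": 0, "ry": 0, "rz": 0, "jaw": -1}]'

```text
time_s: 13.3
position: [0.5783, -0.228, 0.1097]
tool_rot: [[0.061, 0.998, 0.006], [0.998, -0.061, 0.004], [0.004, 0.006, -1.0]]
ft_force: [0.2, -1.0, -1.6]
grip_width: 0.022
```

Run:
```python
from h import *
import pickle
d=cam("wrist");save(d,"w9.png");pickle.dump(d,open("w9.pkl","wb"))
from rig import env
o=env.observe();print(o["position"],o["tool_rot"],o["ft_force"],o["grip_width"])
s=cam("scene")["image"][:,:,::-1]
cv2.imwrite("pics/s9.png",cv2.resize(s[110:250,150:300],None,fx=4,fy=4,interpolation=cv2.INTER_CUBIC))
```

```text
[ 0.57892482 -0.22866558  0.11122323] [[ 0.06127301  0.99808814  0.00810501]
 [ 0.99811748 -0.06129248  0.00217583]
 [ 0.00266844  0.00795643 -0.99996479]] [ 0.90352289 -0.96501676 -1.14120758] 0.021618569443873314
```

View pics/w9.png

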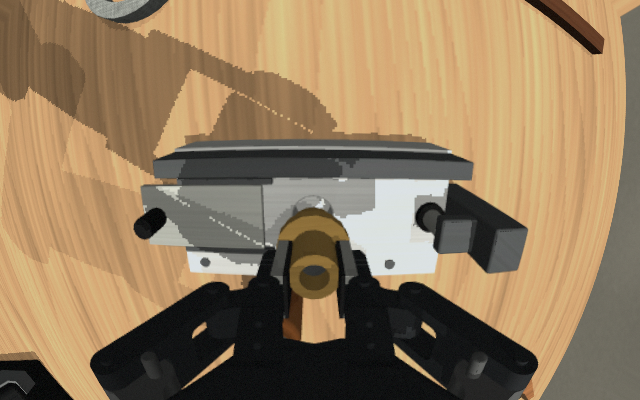

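View pics/s9.png

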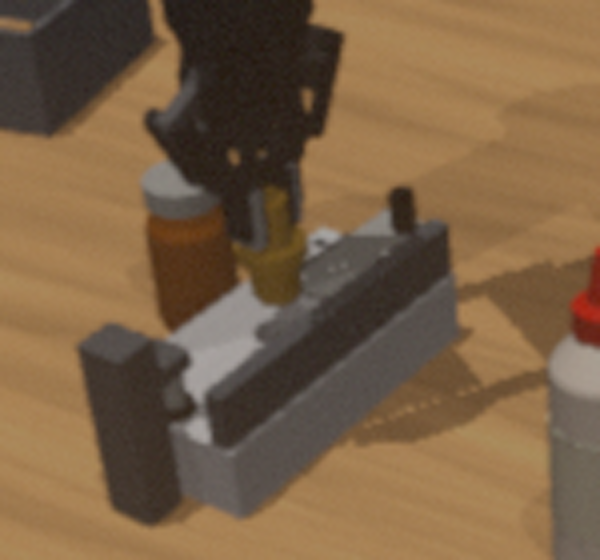

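Run:
```python
from h import *
import pickle
from rig import env
P=[];R=[];D=[]
for i in range(8):
    d=cam("wrist"); o=env.observe(); P.append(o["position"]);R.append(o["tool_rot"]);D.append(d)
P=np.array(P);print(P.round(4)); print(P.mean(0),np.mean(R,0).round(4))
W=np.array([d["world_from_camera"] for d in D]);print(W[:,:3,3].round(4))
im=np.mean([d["image"] for d in D],0)[:,:,::-1].astype(np.uint8)
pickle.dump((P,np.mean(R,0),W.mean(0),D[0]["intrinsics"],im),open("h10.pkl","wb"))
cv2.imwrite("pics/z10.png",cv2.resize(im[170:310,250:380],None,fx=4.28,fy=4.28,interpolation=cv2.INTER_CUBIC))
```

```text
[[ 0.5793 -0.2294  0.1124]
 [ 0.5792 -0.2295  0.1123]
 [ 0.5791 -0.2296  0.1122]
 [ 0.5789 -0.2296  0.1119]
 [ 0.5788 -0.2296  0.1116]
 [ 0.5787 -0.2296  0.1114]
 [ 0.5786 -0.2296  0.1112]
 [ 0.5785 -0.2295  0.111 ]]
[ 0.57888811 -0.22957852  0.11172441] [[ 0.0623  0.998   0.0093]
 [ 0.9981 -0.0623  0.0013]
 [ 0.0019  0.0092 -1.    ]]
[[ 0.5827 -0.155   0.2535]
 [ 0.5827 -0.1552  0.2537]
 [ 0.5826 -0.1553  0.2537]
 [ 0.5826 -0.1554  0.2535]
 [ 0.5825 -0.1555  0.2533]
 [ 0.5824 -0.1555  0.253 ]
 [ 0.5824 -0.1555  0.2528]
 [ 0.5823 -0.1555  0.2526]]
```

View pics/z10.png

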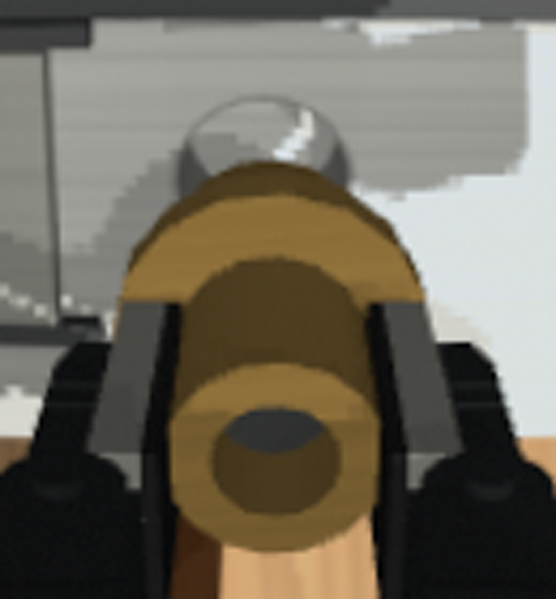

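```bash
cat > fit.py <<'E'
from h import *
def fitc(d,pts,r,z,free_z=False,x0=(.58,-.23)):
    pts=np.array(pts)
    if not free_z:
        w=np.array([unproj(d,p,z)[:2] for p in pts])
        f=lambda q:np.hypot(*(w-q[:2]).T)-r
        s=least_squares(f,x0);return s.x,s.fun
    def f(q):
        w=np.array([unproj(d,p,q[2])[:2] for p in pts]);return np.hypot(*(w-q[:2]).T)-r
    s=least_squares(f,[*x0,z]);return s.x,s.fun
E
python3 - <<'E'
from fit import *
import pickle
P,R,W,K,im=pickle.load(open("h10.pkl","rb"))
d=dict(world_from_camera=W,intrinsics=K,fish=True)
z=lambda L:[(250+u/4.28-.0,170+v/4.28) for u,v in L]
top=[(169,450),(380,450),(275,362),(275,551),(210,383),(340,383),(200,530),(350,530)]
fl=[(120,300),(424,300),(275,193),(180,222),(370,222)]
bo=[(178,175),(200,128),(262,95),(320,118),(351,165)]
print("top",fitc(d,z(top),.012,.134,True))
print("top fixed",fitc(d,z(top),.012,P[:,2].mean()+.0229))
print("flange",fitc(d,z(fl),.020,P[:,2].mean()-.005))
print("bore15.5",fitc(d,z(bo),.0155,.045)); print("bore fr",fitc(d,z(bo),.0150,.045))
E
```

```text
top (array([ 0.57929915, -0.23202304,  0.13022789]), array([-4.79122863e-04, -5.45659054e-04,  4.23182823e-04, -1.13937669e-04,
        4.55640388e-05, -7.32762238e-07,  2.28736080e-04,  3.66308425e-04]))
top fixed (array([ 0.5794106 , -0.22932933]), array([-8.85326896e-04, -9.48026803e-04,  2.43723305e-05, -5.83675002e-04,
       -3.48191466e-04, -3.91843126e-04, -2.41836820e-04, -1.07893157e-04]))
flange (array([ 0.5794404 , -0.22969455]), array([-0.00034555, -0.00050007,  0.00022824, -0.00010159,  0.00015296]))
bore15.5 (array([ 0.57880552, -0.23142689]), array([-0.00066505, -0.00032668,  0.00077353, -0.00029173, -0.00071771]))
bore fr (array([ 0.57880141, -0.23074194]), array([-0.00030734, -0.00033166,  0.00058891, -0.00031084, -0.00034768]))
```

Averaged over eight frames, the bushing axis is at (.5794,-.2295) and the bore at (.5788,-.2310). I'll correct by (-0.6,-1.3) mm and half a degree of tilt, then lower the tip into the mouth.

Request:
apply_moves --plan '[{"tx": -0.5, "ty": -1.3, "tz": -4, "rx": 0, "ry": 0.006, "rz": 0, "jaw": -1}, {"tx": -0.5, "ty": -1.3, "tz": -9, "rx": 0, "ry": 0.006, "rz": 0, "jaw": -1}, {"tx": -0.5, "ty": -1.3, "tz": -14, "rx": 0, "ry": 0.006, "rz": 0, "jaw": -1}, {"tx": -0.5, "ty": -1.3, "tz": -19, "rx": 0, "ry": 0.006, "rz": 0, "jaw": -1}, {"tx": -0.5, "ty": -1.3, "tz": -24, "rx": 0, "ry": 0.006, "rz": 0, "jaw": -1}, {"tx": -0.5, "ty": -1.3, "tz": -27, "rx": 0, "ry": 0.006, "rz": 0, "jaw": -1}, {"tx": -0.5, "ty": -1.3, "tz": -29, "rx": 0, "ry": 0.006, "rz": 0, "jaw": -1}, {"tx": -0.5, "ty": -1.3, "tz": -29, "rx": 0, "ry": 0.006, "rz": 0, "jaw": -1}]'

```text
time_s: 14.6
position: [0.578, -0.2308, 0.0817]
tool_rot: [[0.063, 0.998, 0.002], [0.998, -0.063, 0.002], [0.002, 0.002, -1.0]]
ft_force: [0.1, -0.5, -0.5]
grip_width: 0.0219
```

Request:
apply_moves --plan '[{"tx": 0.2, "ty": 0, "tz": -2, "rx": 0, "ry": 0, "rz": 0, "jaw": -1}, {"tx": 0.2, "ty": 0, "tz": -4, "rx": 0, "ry": 0, "rz": 0, "jaw": -1}, {"tx": 0.2, "ty": 0, "tz": -5, "rx": 0, "ry": 0, "rz": 0, "jaw": -1}, {"tx": 0.2, "ty": 0, "tz": -5, "rx": 0, "ry": 0, "rz": 0, "jaw": -1}]'

```text
time_s: 15.0
position: [0.5781, -0.2308, 0.0765]
tool_rot: [[0.063, 0.998, 0.002], [0.998, -0.063, 0.002], [0.002, 0.001, -1.0]]
ft_force: [-0.2, -0.1, -0.8]
grip_width: 0.0215
```

Request:
apply_moves --plan '[{"tx": 0, "ty": 0, "tz": -2, "rx": 0, "ry": 0, "rz": 0, "jaw": -1}, {"tx": 0, "ty": 0, "tz": -4, "rx": 0, "ry": 0, "rz": 0, "jaw": -1}, {"tx": 0, "ty": 0, "tz": -4, "rx": 0, "ry": 0, "rz": 0, "jaw": -1}]'

```text
time_s: 15.3
position: [0.5783, -0.2307, 0.0726]
tool_rot: [[0.063, 0.998, 0.002], [0.998, -0.063, 0.002], [0.003, 0.002, -1.0]]
ft_force: [1.5, 0.8, -1.1]
grip_width: 0.022
```

It's 13 mm in with almost no side force. Pressing on.

Request:
apply_moves --plan '[{"tx": 0, "ty": 0, "tz": -2, "rx": 0, "ry": 0, "rz": 0, "jaw": -1}, {"tx": 0, "ty": 0, "tz": -4, "rx": 0, "ry": 0, "rz": 0, "jaw": -1}, {"tx": 0, "ty": 0, "tz": -6, "rx": 0, "ry": 0, "rz": 0, "jaw": -1}, {"tx": 0, "ty": 0, "tz": -6, "rx": 0, "ry": 0, "rz": 0, "jaw": -1}]' --grip_force 100

```text
time_s: 15.7
position: [0.5787, -0.231, 0.0675]
tool_rot: [[0.063, 0.998, 0.004], [0.998, -0.063, 0.001], [0.002, 0.004, -1.0]]
ft_force: [-0.0, 0.5, 2.8]
grip_width: 0.021
```

Request:
apply_moves --plan '[{"tx": 0, "ty": 0, "tz": -2, "rx": 0, "ry": 0, "rz": 0, "jaw": -1}, {"tx": 0, "ty": 0, "tz": -4, "rx": 0, "ry": 0, "rz": 0, "jaw": -1}, {"tx": 0, "ty": 0, "tz": -4, "rx": 0, "ry": 0, "rz": 0, "jaw": -1}]'

```text
time_s: 16.0
position: [0.5787, -0.231, 0.0645]
tool_rot: [[0.062, 0.998, 0.004], [0.998, -0.062, 0.001], [0.001, 0.004, -1.0]]
ft_force: [-2.1, 1.6, 7.9]
grip_width: 0.0207
```

Request:
apply_moves --plan '[{"tx": 0, "ty": 0, "tz": -3, "rx": 0, "ry": 0, "rz": 0, "jaw": -1}, {"tx": 0, "ty": 0, "tz": -5, "rx": 0, "ry": 0, "rz": 0, "jaw": -1}, {"tx": 0, "ty": 0, "tz": -5, "rx": 0, "ry": 0, "rz": 0, "jaw": -1}]'

```text
time_s: 16.3
position: [0.5787, -0.2309, 0.0606]
tool_rot: [[0.062, 0.998, 0.005], [0.998, -0.062, 0.0], [0.001, 0.005, -1.0]]
ft_force: [-2.6, 2.4, 9.9]
grip_width: 0.0213
```

Request:
apply_moves --plan '[{"tx": 0, "ty": 0, "tz": -3, "rx": 0, "ry": 0, "rz": 0, "jaw": -1}, {"tx": 0, "ty": 0, "tz": -4, "rx": 0, "ry": 0, "rz": 0, "jaw": -1}, {"tx": 0, "ty": 0, "tz": -4, "rx": 0, "ry": 0, "rz": 0, "jaw": -1}]'

```text
time_s: 16.6
position: [0.5787, -0.2309, 0.0582]
tool_rot: [[0.062, 0.998, 0.006], [0.998, -0.062, -0.0], [0.0, 0.006, -1.0]]
ft_force: [-5.9, 2.4, 13.7]
grip_width: 0.0209
```

Request:
apply_moves --plan '[{"tx": 0, "ty": 0, "tz": -3, "rx": 0, "ry": 0, "rz": 0, "jaw": -1}, {"tx": 0, "ty": 0, "tz": -3, "rx": 0, "ry": 0, "rz": 0, "jaw": -1}, {"tx": 0, "ty": 0, "tz": -3, "rx": 0, "ry": 0, "rz": 0, "jaw": -1}]'

```text
time_s: 16.9
position: [0.5787, -0.231, 0.0582]
tool_rot: [[0.062, 0.998, 0.007], [0.998, -0.062, -0.002], [-0.001, 0.007, -1.0]]
ft_force: [-8.0, 4.5, 24.6]
grip_width: 0.0211
```

Request:
apply_moves --plan '[{"tx": 0, "ty": 0, "tz": -3, "rx": 0, "ry": 0, "rz": 0, "jaw": -1}, {"tx": 0, "ty": 0, "tz": -3, "rx": 0, "ry": 0, "rz": 0, "jaw": -1}, {"tx": 0, "ty": 0, "tz": -3, "rx": 0, "ry": 0, "rz": 0, "jaw": -1}]'

```text
time_s: 17.2
position: [0.5787, -0.231, 0.0582]
tool_rot: [[0.062, 0.998, 0.008], [0.998, -0.062, -0.003], [-0.002, 0.008, -1.0]]
ft_force: [-9.0, 5.1, 24.6]
grip_width: 0.0208
```

It has stopped at z=0.0582, the depth expected for seated, and the force jumped to 25 N. Unloading, opening and lifting off.

Request:
apply_moves --plan '[{"tx": 0, "ty": 0, "tz": 0, "rx": 0, "ry": 0, "rz": 0, "jaw": -1}, {"tx": 0, "ty": 0, "tz": 0, "rx": 0, "ry": 0, "rz": 0, "jaw": 0}, {"tx": 0, "ty": 0, "tz": 0, "rx": 0, "ry": 0, "rz": 0, "jaw": 0}, {"tx": 0, "ty": 0, "tz": 0, "rx": 0, "ry": 0, "rz": 0, "jaw": 0}, {"tx": 0, "ty": 0, "tz": 0, "rx": 0, "ry": 0, "rz": 0, "jaw": 0.3}, {"tx": 0, "ty": 0, "tz": 20, "rx": 0, "ry": 0, "rz": 0, "jaw": 0.3}, {"tx": 0, "ty": 0, "tz": 60, "rx": 0, "ry": 0.007, "rz": 0, "jaw": 0.3}, {"tx": 0, "ty": 0, "tz": 100, "rx": 0, "ry": 0.007, "rz": 0, "jaw": 0.3}, {"tx": 0, "ty": -20, "tz": 140, "rx": 0, "ry": 0.007, "rz": 0, "jaw": 0.3}, {"tx": 0, "ty": -52, "tz": 146, "rx": 0, "ry": 0.007, "rz": 0, "jaw": 0.3}, {"tx": 0, "ty": -52, "tz": 146, "rx": 0, "ry": 0.007, "rz": 0, "jaw": 0.3}, {"tx": 0, "ty": -52, "tz": 146, "rx": 0, "ry": 0.007, "rz": 0, "jaw": 0.3}]'

```text
time_s: 18.4
position: [0.5784, -0.2832, 0.2035]
tool_rot: [[0.063, 0.998, 0.001], [0.998, -0.063, -0.002], [-0.002, 0.001, -1.0]]
ft_force: [-0.4, -0.4, -1.3]
grip_width: 0.0553
```

Run:
```python
from h import *
import pickle
from rig import env
o=env.observe();print(o["position"],o["ft_force"])
d=cam("wrist");save(d,"w11.png");pickle.dump(d,open("w11.pkl","wb"))
s=cam("scene");t=cam("top");pickle.dump((t,s),open("ts11.pkl","wb"));save(s,"s11f.png");save(t,"t11.png")
cv2.imwrite("pics/s11.png",cv2.resize(s["image"][130:250,160:280,::-1],None,fx=5,fy=5,interpolation=cv2.INTER_CUBIC))
cv2.imwrite("pics/z11.png",cv2.resize(d["image"][60:260,170:420,::-1],None,fx=3,fy=3,interpolation=cv2.INTER_CUBIC))
```

```text
[ 0.57839894 -0.28316383  0.20350521] [-0.36969859 -0.39135654 -1.28020475]
```

View pics/z11.png

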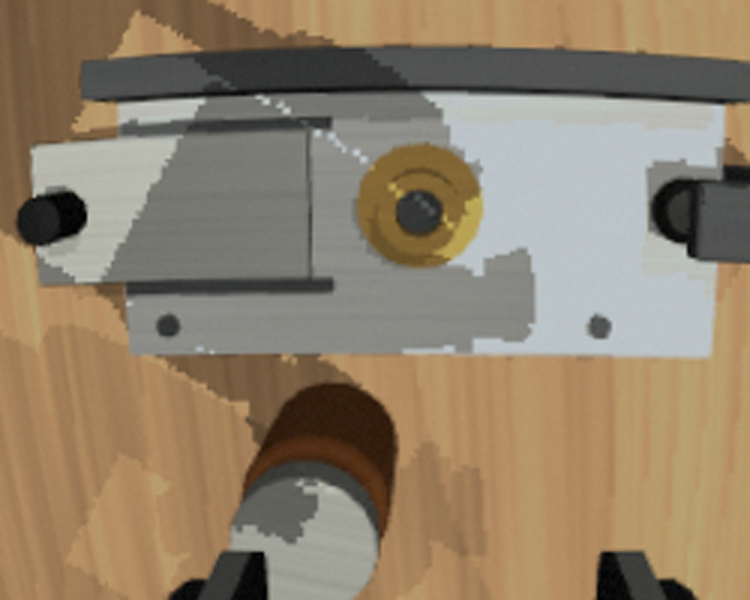

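View pics/s11.png

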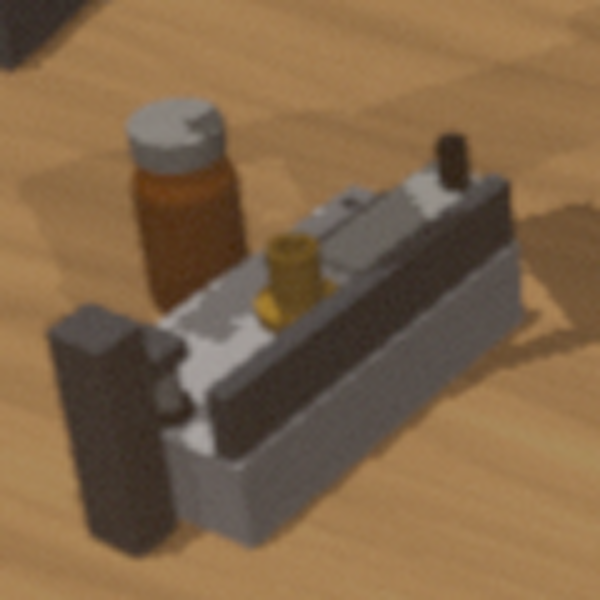

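View pics/s11f.png

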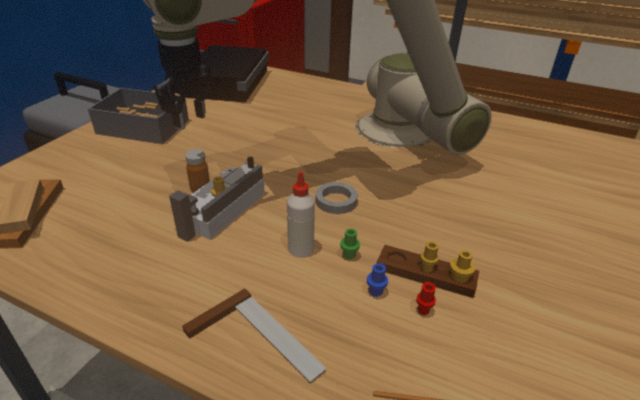

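Run:
```python
from fit import *
import pickle
d=pickle.load(open("w11.pkl","rb"))
z=lambda L:[(170+u/3,60+v/3) for u,v in L]
fl=[(357,205),(483,205),(420,143),(420,268)]
print("flange@.053",fitc(d,z(fl),.020,.053)); print("free",fitc(d,z(fl),.020,.053,True)[0])
print("hole@.081",unproj(d,z([(419,211)])[0],.081))
b=unproj(d,z([(419,205)])[0],.053)
e=unproj(d,z([(310,205)])[0],.0515);k=unproj(d,z([(38,222)])[0],.0775)
print("edge",b[0]-e[0],"knob",np.hypot(*(b-k)[:2]))
```

```text
flange@.053 (array([ 0.57874896, -0.23120921]), array([-0.00029996, -0.00029976, -0.00022643, -0.00023763]))
free [ 0.57868857 -0.2315098   0.04907014]
hole@.081 [ 0.57881955 -0.23048326  0.081     ]
edge 0.034336511391131586 knob 0.11583277122564584
```

The visuals agree that it's flush. The height resolution there is coarse, so I'll touch the neck top with closed fingers; it should be at z=0.081.

Request:
apply_moves --plan '[{"tx": 0, "ty": 40, "tz": 0, "rx": 0, "ry": 0, "rz": 0, "jaw": -1}, {"tx": 0, "ty": 52, "tz": 0, "rx": 0, "ry": 0, "rz": 0, "jaw": -1}, {"tx": 0, "ty": 52, "tz": -20, "rx": 0, "ry": 0, "rz": 0, "jaw": -1}, {"tx": 0, "ty": 52, "tz": -60, "rx": 0, "ry": 0, "rz": 0, "jaw": -1}, {"tx": 0, "ty": 52, "tz": -90, "rx": 0, "ry": 0, "rz": 0, "jaw": -1}, {"tx": 0, "ty": 52, "tz": -105, "rx": 0, "ry": 0, "rz": 0, "jaw": -1}, {"tx": 0, "ty": 52, "tz": -112, "rx": 0, "ry": 0, "rz": 0, "jaw": -1}, {"tx": 0, "ty": 52, "tz": -115, "rx": 0, "ry": 0, "rz": 0, "jaw": -1}, {"tx": 0, "ty": 52, "tz": -115, "rx": 0, "ry": 0, "rz": 0, "jaw": -1}]' --grip_force 20

```text
time_s: 19.45
position: [0.5789, -0.23, 0.0889]
tool_rot: [[0.06, 0.998, 0.001], [0.998, -0.06, -0.002], [-0.002, 0.001, -1.0]]
ft_force: [0.3, -1.0, 0.4]
grip_width: -0.0001
```

Request:
apply_moves --plan '[{"tx": 0, "ty": 0, "tz": -2, "rx": 0, "ry": 0, "rz": 0, "jaw": -1}, {"tx": 0, "ty": 0, "tz": -4, "rx": 0, "ry": 0, "rz": 0, "jaw": -1}, {"tx": 0, "ty": 0, "tz": -6, "rx": 0, "ry": 0, "rz": 0, "jaw": -1}, {"tx": 0, "ty": 0, "tz": -6, "rx": 0, "ry": 0, "rz": 0, "jaw": -1}]'

```text
time_s: 19.85
position: [0.5788, -0.2299, 0.0828]
tool_rot: [[0.06, 0.998, 0.0], [0.998, -0.06, -0.002], [-0.002, 0.001, -1.0]]
ft_force: [0.3, -0.4, -0.3]
grip_width: -0.0
```

Request:
apply_moves --plan '[{"tx": 0, "ty": 0, "tz": -2.5, "rx": 0, "ry": 0, "rz": 0, "jaw": -1}, {"tx": 0, "ty": 0, "tz": -2.5, "rx": 0, "ry": 0, "rz": 0, "jaw": -1}, {"tx": 0, "ty": 0, "tz": -2.5, "rx": 0, "ry": 0, "rz": 0, "jaw": -1}]'

```text
time_s: 20.15
position: [0.5791, -0.2302, 0.0811]
tool_rot: [[0.06, 0.998, 0.002], [0.998, -0.06, -0.003], [-0.003, 0.002, -1.0]]
ft_force: [-0.9, 1.0, 5.4]
grip_width: -0.0
```

Request:
apply_moves --plan '[{"tx": 0, "ty": 0, "tz": -2.5, "rx": 0, "ry": 0, "rz": 0, "jaw": -1}, {"tx": 0, "ty": 0, "tz": -2.5, "rx": 0, "ry": 0, "rz": 0, "jaw": -1}]'

```text
time_s: 20.35
position: [0.5792, -0.2302, 0.081]
tool_rot: [[0.06, 0.998, 0.003], [0.998, -0.06, -0.004], [-0.004, 0.003, -1.0]]
ft_force: [-6.4, 3.0, 18.3]
grip_width: -0.0003
```

Request:
apply_moves --plan '[{"tx": 0, "ty": 0, "tz": 20, "rx": 0, "ry": 0, "rz": 0, "jaw": -1}, {"tx": 0, "ty": 0, "tz": 60, "rx": 0, "ry": 0, "rz": 0, "jaw": -1}, {"tx": 0, "ty": 0, "tz": 110, "rx": 0, "ry": 0, "rz": 0, "jaw": -1}, {"tx": 0, "ty": -52, "tz": 123, "rx": 0, "ry": 0, "rz": 0, "jaw": -1}, {"tx": 0, "ty": -52, "tz": 123, "rx": 0, "ry": 0, "rz": 0, "jaw": -1}, {"tx": 0, "ty": -52, "tz": 123, "rx": 0, "ry": 0, "rz": 0, "jaw": -1}]'

```text
time_s: 20.95
position: [0.5789, -0.2831, 0.2036]
tool_rot: [[0.062, 0.998, 0.003], [0.998, -0.062, -0.004], [-0.004, 0.003, -1.0]]
ft_force: [0.2, 0.5, -0.2]
grip_width: -0.0
```

Run:
```python
from h import *
d=cam("wrist");save(d,"w12.png")
t=cam("top");save(t,"t12.png")
```

```text
(no output)
```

View pics/w12.png

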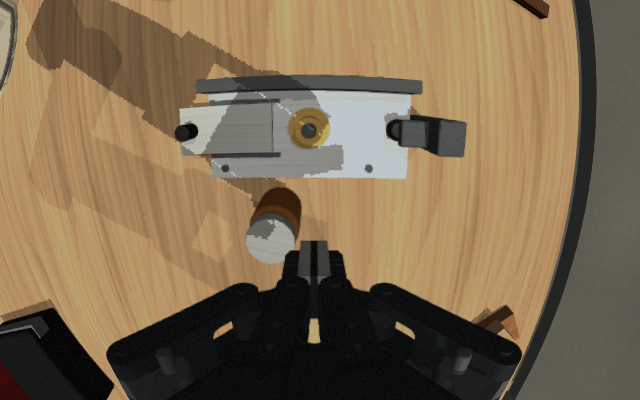

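View pics/t12.png

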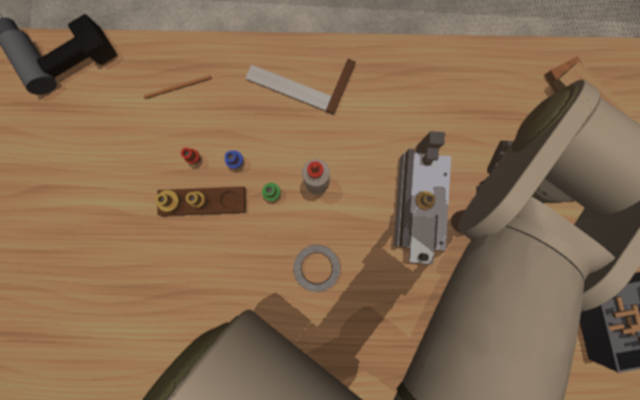

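The bushing is seated at (309,129) with the shutter out. In the top view the rack, glue and tape look unchanged, and the jar in the wrist view hasn't moved. The arm is clear of everything, so I'm handing in.

```bash
python3 -c "
from rig import env
print(env.close_job())"
```

```text
the job is handed in; nothing more can be done
None
```

The jig is ready and the job is handed in. The shutter is fully out, and the middle-sized bushing is pressed in flush and released. The clock stood at about 21 s of the 64 s allowed.

- **Shutter:** I drew it out about 55 mm until it stalled at its stop with the force rising. In the last wrist measurement its edge was about 34 mm from the bore axis, against 35 mm nominal, and in the final pictures it still looks fully out.
- **Bushing:** pressing stopped at the expected depth, with the force rising to about 25 N. I then let go and touched the top of the neck with closed fingers: contact was at z = 81.0 mm, exactly the flush height, and it did not move under 18 N.
- **Other items:** the small and large bushings are still upright in the rack. The glue bottle, tape, jar and coloured look-alikes look undisturbed. The arm hid most of the jar in the last top view, so I checked it in the wrist view.

**Disagreements:**
- The first move call was refused as invalid, and nothing moved.
- The scene camera's y positions differed from the other views by about 3–4 mm, so I relied on the wrist camera.
- The wrist picture put the knob about 112 mm from the bore after the pull and 116 mm later, against 117 mm nominal. I put this down to reading it near the edge of the fisheye picture, since the gripper's own position gave about 118 mm.

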